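# Rack four programmed gateways in reverse order

## Robot

A 6-joint arm with a two-finger parallel gripper is mounted at the origin on the work surface. World frame = base frame: x ahead of the robot, y to its left, z up, the work surface at z = 0. Lengths are in m, angles in rad, forces in N, time in s.
With the tool pointing down it reaches from about 0.35 to 0.975 m from the base axis. Payload 4.9 kg.
Tool frame: the origin (TCP) lies midway between the tips of the shut fingers; the grasp point (between the pads) lies 19 mm behind it; z points along the fingers, y is the direction in which the jaws open and shut (so a half turn about z gives the same grasp; the last joint's range is limited). The gripper opens to 85 mm and grips with 20 to 120 N. Pads are 22 mm wide; open, the fingers measure 114 mm over their backs; the gripper's body (76 mm by 85 mm) begins 54 mm behind the grasp point. The pads swing forward as they close: fully open they stand 13 mm farther back than shut.
Start: joints at [-1.357, 0.053, 1.613, -0, 1.476, -0.119], TCP at [0.204, -0.591, 0.231] pointing down, gripper open.
Joint ranges: [-3.01, 3.01], [-1.01, 2.22], [0.06, 2.58], [-1.02, 4.17], [0.09, 2.62], [-3.14, 3.14]. Speed limits (rad/s): [2.57, 2.57, 3.14, 3.14, 3.14, 3.14].

## Interface

Orientations are given as a unit quaternion [w, x, y, z].
In Python, from plant import manip, cams gives the robot as it stands.
- The arm moves only by the tool jog_arm, never from a script. Its argument "targets" is a list of rows, each a list of 4 numbers: the shift along the tool's x, y, z in m, then the turn about the tool's z in degrees. A call has 1 to 5 rows; each row is the pose to reach, as a shift and turn from the pose commanded when the call began, along the tool's axes at that moment; what a row does not reach only later rows make up. A row lasts 1/12 s, in which the tool goes at most 41.7 mm and 7.16 degrees, less where a joint would pass 70% of its speed; a pose out of reach is approached as far as the arm can. A call with a gripper value outside its range is refused whole. "fingers" is the opening, from 0 (shut) to 1 (fully open), set as the call begins (left out, the last holds). The fingers move at their own pace and stop on an object; the grip force is fixed at half the most. Time passes only in rows, so rows that repeat a pose let the fingers close. It gives the time, the measured TCP pose, the force and the opening at its end, in the units of the state.
- manip.state(): the state, without advancing time (a new reading comes with each control period).
- cams.grab_frame(name): name is "scene" or "top" or "wrist"; returns the picture (480x640x3 uint8, red, green, blue); there is no depth.
- cams.get_calibration(name): a dict with "camera_matrix" (3x3 intrinsics, pixels), "cam_to_world" (4x4, takes a point from camera to world coordinates). Camera axes: x right, y up, looking along -z (the intrinsics and any distortion apply to the point x, -y, -z); pixel columns grow to the right and rows downward; lengths in m; the calibration is good to about 2 mm. A picture is of the moment at which its call begins: read the wrist's pose just before it. get_calibration takes no time and is no camera call; for the wrist camera it gives the pose at the moment of the call.
- manip.job_done(): hands the job in, once; it reports no verdict.
The state is a dict: "time": time; "joint_pos": joint angles; "joint_vel": joint speeds; "joint_efforts": joint torques, N m; "tool_pos": TCP position; "tool_rot": TCP orientation; "contact_force": force on the tool from outside, world axes, zero at the start; "ft_torque": the same for the moment, N m; "gripper_width": opening from 0.0 (shut) to 1.0 (fully open).
Only numpy, scipy, OpenCV 4.12 (cv2) and the standard library are available. Lean on these libraries where they do the work, as an engineer would, in place of code of your own. Each camera call takes 0.05 s, during which the arm holds its last target. There are 200 camera calls.

## Task

The four gateways in the coloured cradles have been programmed: move them all into the green shipping rack in the reverse left-to-right order (left and right as the robot sees them, facing the work), so the one that stands farthest left in the cradles goes into the rack's farthest right slot, the next one into the slot beside it, and so on. Leave each standing upright on the floor of its own slot; set them down gently rather than dropping them, and leave the drink can where it stands.

Things in the scene. Friction and masses are not known exactly. Their poses are not given: they have to be found in the camera images.
- gateway_white: gateway: black upright box with a white label 42 x 23 mm on its top, 50 (x) x 30 (y) x 90 mm high (z, up), about 0.25 kg; small white patch high on its +x side, metal ports low on its -x side; origin at the centre of its foot. Plain flat sides, gripped from above across the 50 mm. Starts standing in cradle_white, in line with it within 0.04 rad.
- gateway_blue: gateway: black upright box with a blue label 42 x 23 mm on its top, 50 (x) x 30 (y) x 90 mm high (z, up), about 0.25 kg; small blue patch high on its +x side, metal ports low on its -x side; origin at the centre of its foot. Plain flat sides, gripped from above across the 50 mm. Starts standing in cradle_blue, in line with it within 0.04 rad.
- gateway_yellow: gateway: black upright box with a yellow label 42 x 23 mm on its top, 50 (x) x 30 (y) x 90 mm high (z, up), about 0.25 kg; small yellow patch high on its +x side, metal ports low on its -x side; origin at the centre of its foot. Plain flat sides, gripped from above across the 50 mm. Starts standing in cradle_yellow, in line with it within 0.04 rad.
- gateway_red: gateway: black upright box with a red label 42 x 23 mm on its top, 50 (x) x 30 (y) x 90 mm high (z, up), about 0.25 kg; small red patch high on its +x side, metal ports low on its -x side; origin at the centre of its foot. Plain flat sides, gripped from above across the 50 mm. Starts standing in cradle_red, in line with it within 0.04 rad.
- cradle_white: fixed cradle with two white ends, 96 (x) x 52 (y) x 16 mm high, origin at the centre of its underside, 12 mm above the table on a plinth 112 x 250 mm. Well 58 x 38 mm, floor 8 mm above origin, rim 8 mm higher. The 4 cradles stand in a row along their y axis, 58 mm apart, in any order. x points away from the robot, y to its left (within 0.4 rad).
- cradle_blue: fixed cradle with two blue ends, 96 (x) x 52 (y) x 16 mm high, origin at the centre of its underside, 12 mm above the table on a plinth 112 x 250 mm. Well 58 x 38 mm, floor 8 mm above origin, rim 8 mm higher. The 4 cradles stand in a row along their y axis, 58 mm apart, in any order. x points away from the robot, y to its left (within 0.4 rad).
- cradle_yellow: fixed cradle with two yellow ends, 96 (x) x 52 (y) x 16 mm high, origin at the centre of its underside, 12 mm above the table on a plinth 112 x 250 mm. Well 58 x 38 mm, floor 8 mm above origin, rim 8 mm higher. The 4 cradles stand in a row along their y axis, 58 mm apart, in any order. x points away from the robot, y to its left (within 0.4 rad).
- cradle_red: fixed cradle with two red ends, 96 (x) x 52 (y) x 16 mm high, origin at the centre of its underside, 12 mm above the table on a plinth 112 x 250 mm. Well 58 x 38 mm, floor 8 mm above origin, rim 8 mm higher. The 4 cradles stand in a row along their y axis, 58 mm apart, in any order. x points away from the robot, y to its left (within 0.4 rad).
- rack: fixed green rack, 82 (x) x 236 (y) x 30 mm high, origin at the centre of its underside, on the table. 4 open-topped slots at y = +87 (leftmost), +29, -29, -87 mm, x = 0; each 66 (x) x 46 (y) mm, floor 10 mm above origin, walls 20 mm higher. x points away from the robot, y to its left (within 0.4 rad). Stands left or right of the cradles.
- drink_can: drink can, orange with aluminium ends, 66 mm across, 115 mm high, origin at the centre of its base; a bystander on the table beyond the work, between the two rows.

How it is judged:
By the outcome, as a careful person would: the job done as asked, in the order asked, and still so for the second after the job is handed in, with the robot touching nothing.
It also fails if it takes over 104 s, if anything falls off the work surface, if the arm or the gripper's body presses on something with over 40 N, if the wrist force passes 120 N, or if a joint passes its speed limit or range.

## Working session

There is one attempt and no reset: what is moved stays moved. The work goes in short steps, Python scripts to look and compute and a tool call to move; the robot and the scene stay as the last step left them, time stands still between calls to the robot, and variables do not carry over. Pictures are saved under pics/ and viewed, about 12 in all and at most 16, crops included, and the job is handed in when it is done.

Besides the shell and the picture viewer there is one more tool, called after "Call:" as name([rows], argument=value, ...), one row to a line, values as JSON. jog_arm: Moves the arm, as the interface text tells. Its arguments: {"type":"object","properties":{"targets":{"type":"array"},"fingers":{"type":"number"}},"required":["targets"]}

```bash
mkdir -p pics
python3 - <<'E'
from plant import manip, cams
import cv2
for n in ["top","scene"]:
    f=cams.grab_frame(n); cv2.imwrite(f"pics/{n}0.png",f[:,:,::-1])
    c=cams.get_calibration(n); print(n,c)
print(manip.state())
E
```

```text
top {'camera_matrix': array([[574.24936628,   0.        , 319.46537351],
       [  0.        , 574.24936628, 229.68370534],
       [  0.        ,   0.        ,   1.        ]]), 'cam_to_world': array([[-1.90179175e-02,  9.97114143e-01, -7.34962889e-02,
         5.51351810e-01],
       [-9.99748453e-01, -1.80910075e-02,  1.32569175e-02,
        -9.41878698e-04],
       [ 1.18890380e-02,  7.37299201e-02,  9.97207375e-01,
         9.69688250e-01],
       [ 0.00000000e+00,  0.00000000e+00,  0.00000000e+00,
         1.00000000e+00]])}
scene {'camera_matrix': array([[514.58925715,   0.        , 319.84279418],
       [  0.        , 514.58925715, 238.09434644],
       [  0.        ,   0.        ,   1.        ]]), 'cam_to_world': array([[ 0.85726808, -0.39575103,  0.32935174,  0.92270761],
       [ 0.51482365,  0.66748526, -0.53797772, -0.46313876],
       [-0.00693219,  0.63074919,  0.7759558 ,  0.72374227],
       [ 0.        ,  0.        ,  0.        ,  1.        ]])}
{'time': 0.1, 'joint_pos': array([-1.35698891e+00,  5.33075214e-02,  1.61418146e+00, -2.22172013e-05,
        1.47597457e+00, -1.18972564e-01]), 'joint_vel': array([ 0.00135977,  0.00031577, -0.00214234,  0.00070801, -0.00083587,
        0.00056547]), 'joint_efforts': array([ 3.90517507e-04, -3.94907212e+01, -3.71364212e+01, -7.72772592e-05,
        3.91459369e-03, -9.33416970e-06]), 'tool_pos': array([ 0.20405921, -0.59014856,  0.23016081]), 'tool_rot': array([-9.33871768e-04,  9.86188486e-01,  1.65624258e-01, -5.53851655e-05]), 'contact_force': array([0.27972225, 0.29457798, 0.30843855]), 'ft_torque': array([-0.00622375,  0.00853281, -0.01265068]), 'gripper_width': 0.9996472431265958}
```

View pics/top0.png

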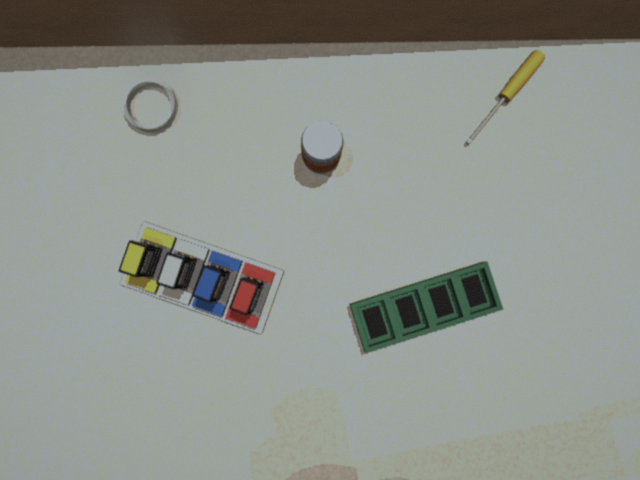

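View pics/scene0.png

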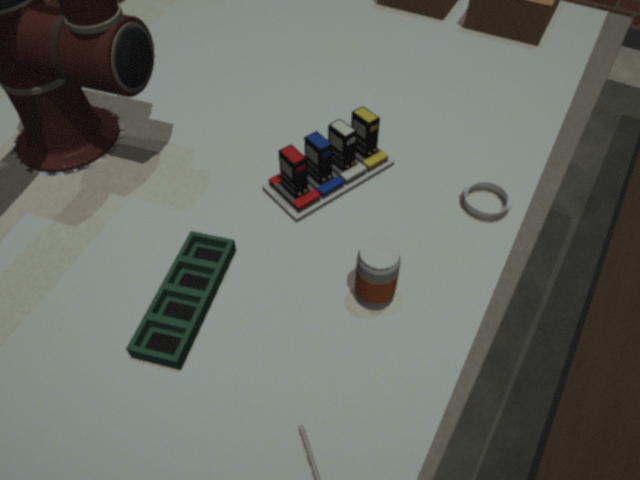

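Top view: up is +x and left is +y. The cradles read yellow, white, blue, red from left to right, around px (115–285, 220–335). The rack is on the right at px (348–503, 262–353). The can is at (322, 147), well beyond both rows.

```bash
cat > h.py <<'E'
import numpy as np, cv2
from plant import manip, cams
def proj(n,z,uv,cal=None):
    c=cal or cams.get_calibration(n); K=c["camera_matrix"]; T=c["cam_to_world"]
    uv=np.atleast_2d(np.array(uv,float))
    d=np.c_[(uv[:,0]-K[0,2])/K[0,0],-(uv[:,1]-K[1,2])/K[1,1],-np.ones(len(uv))]@T[:3,:3].T
    s=(z-T[2,3])/d[:,2:]
    return (T[:3,3]+d*s)[:,:2]
def pix(n,P,cal=None):
    c=cal or cams.get_calibration(n); K=c["camera_matrix"]; T=c["cam_to_world"]
    p=(np.atleast_2d(P)-T[:3,3])@T[:3,:3]
    return np.c_[K[0,0]*p[:,0]/-p[:,2]+K[0,2],K[1,1]*-p[:,1]/-p[:,2]+K[1,2]]
E
python3 - <<'E'
from h import *
f=cv2.imread("pics/top0.png")
crop=f[215:340,110:290]; hsv=cv2.cvtColor(f,cv2.COLOR_BGR2HSV)
rng={"yellow":((20,120,100),(35,255,255)),"white":((0,0,150),(180,70,255)),"blue":((100,120,60),(130,255,255)),"red":((0,150,80),(8,255,255))}
for n,(a,b) in rng.items():
    m=cv2.inRange(hsv,a,b); m[:215]=0;m[335:]=0;m[:,:110]=0;m[:,290:]=0
    k,l,st,c=cv2.connectedComponentsWithStats(m,connectivity=4)
    for i in range(1,k):
        if 250<st[i,4]<3000:
            pts=np.argwhere(l==i)[:,::-1]
            w=proj("top",.11,pts); r=cv2.minAreaRect((w*1000).astype(np.float32))
            print(n,st[i],c[i].round(1),"mean",w.mean(0).round(4),r)
m=cv2.inRange(hsv,(55,80,20),(85,255,255)); m[:255]=0;m[360:]=0;m[:,:340]=0;m[:,510:]=0
pts=np.argwhere(m>0)[:,::-1]; h=cv2.minAreaRect(pts.astype(np.float32))
w=proj("top",.03,pts); print("rack",cv2.minAreaRect((w*1000).astype(np.float32)))
a=cv2.resize(crop,None,fx=4,fy=4,interpolation=cv2.INTER_CUBIC)
b=cv2.resize(f[255:360,340:510],None,fx=4,fy=4,interpolation=cv2.INTER_CUBIC)
cv2.imwrite("pics/a.png",a);cv2.imwrite("pics/b.png",b)
E
```

```text
yellow [142 228  33  20 336] [158.  237.7] mean [0.6071 0.2292] ((607.1585083007812, 229.25282287597656), (46.73865509033203, 15.99786376953125), 70.53878784179688)
yellow [121 243  23  31 451] [132.1 258.3] mean [0.577  0.2675] ((577.1534423828125, 267.4791564941406), (23.433773040771484, 42.51506042480469), 70.84742736816406)
yellow [126 275  31  17 292] [142.3 282.7] mean [0.5405 0.2523] ((542.09765625, 253.55258178710938), (46.30567169189453, 16.26607894897461), 70.60716247558594)
white [159 256  22  30 391] [169.9 270.4] mean [0.5579 0.2114] ((557.8932495117188, 211.37294006347656), (21.51397132873535, 39.74803161621094), 70.7777099609375)
blue [209 252  32  19 332] [224.7 261. ] mean [0.5704 0.13  ] ((570.3128662109375, 130.0053253173828), (46.368953704833984, 16.05721092224121), 69.54109191894531)
blue [194 268  25  32 478] [206.1 283.5] mean [0.5375 0.1577] ((537.6123657226562, 157.80322265625), (24.36893081665039, 43.65660095214844), 68.50277709960938)
blue [193 297  32  19 307] [209.1 306.2] mean [0.5038 0.1535] ((504.74371337890625, 154.45249938964844), (46.153526306152344, 16.23493766784668), 70.59627532958984)
red [243 264  31  18 283] [257.7 272.9] mean [0.5518 0.081 ] ((551.4511108398438, 80.84977722167969), (44.09480667114258, 14.895813941955566), 69.54209899902344)
red [232 282  23  30 415] [243.3 296.4] mean [0.5174 0.1027] ((517.39990234375, 102.57823181152344), (22.410112380981445, 41.380435943603516), 68.32888793945312)
red [227 309  31  18 270] [242.2 317.9] mean [0.4857 0.1046] ((487.0544128417969, 104.92098999023438), (44.149818420410156, 15.759888648986816), 70.60897064208984)
rack ((492.2646484375, -184.39068603515625), (80.10150146484375, 233.60414123535156), 16.257490158081055)
```

View pics/b.png

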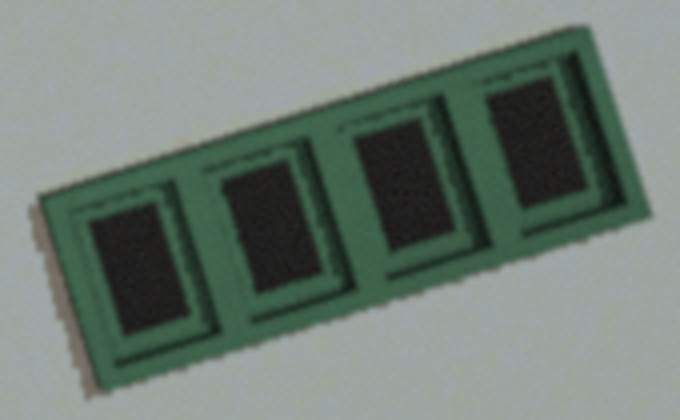

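The rack crop shows clean corners at px (350, 304), (487, 262), (503, 308) and (365, 353). Projected to z = 0.03 it measures 80 x 234 mm, against 82 x 236 given. Label spacing and sizes also fit. Next I check with the scene camera and work out the first move, to above the rack.

```bash
cat >> h.py <<'E'
CY=np.radians(-20.0); RY=np.radians(16.3); RC=np.array([.4922,-.1844])
G={"yellow":(.577,.2675),"white":(.558,.2114),"blue":(.5375,.1577),"red":(.5174,.1027)}
def slot(y,yaw=None,c=None):
    a=RY if yaw is None else yaw; c=RC if c is None else c
    return c+y*np.array([-np.sin(a),np.cos(a)])
def go(x,y,z,jaw):  # jaw: direction of tool y (rad)
    from scipy.spatial.transform import Rotation as R
    s=manip.state(); M=R.from_quat(np.roll(s["tool_rot"],-1)).as_matrix()
    d=M.T@(np.array([x,y,z])-s["tool_pos"])
    cur=np.arctan2(M[1,1],M[0,1]); t=-np.degrees((jaw-cur+np.pi/2)%np.pi-np.pi/2)
    print("t",round(s["time"],2),"pos",s["tool_pos"].round(4),"shift",d.round(4),"turn",round(t,2),"F",s["contact_force"].round(1),"g",round(s["gripper_width"],3))
E
python3 - <<'E'
from h import *
for sx,sy in((1,1),(1,-1),(-1,-1),(-1,1)):
    c,s=np.cos(RY),np.sin(RY); p=RC+np.array([[c,-s],[s,c]])@[sx*.041,sy*.118]
    print("scene rack",pix("scene",[*p,.03]).round(0))
for n,g in G.items(): print(n,pix("scene",[*g,.11]).round(0))
for y in(-.087,-.029,.029,.087): print(slot(y).round(4))
go(.44,-.18,.25,RY); go(*G["yellow"],.19,CY)
E
```

```text
scene rack [[233. 238.]]
scene rack [[175. 360.]]
scene rack [[125. 347.]]
scene rack [[189. 229.]]
yellow [[364. 114.]]
white [[341. 127.]]
blue [[316. 139.]]
red [[291. 153.]]
[ 0.5166 -0.2679]
[ 0.5003 -0.2122]
[ 0.4841 -0.1566]
[ 0.4678 -0.1009]
t 0.1 pos [ 0.2041 -0.5901  0.2302] shift [ 0.357  -0.3106 -0.0192] turn -87.23 F [0.3 0.3 0.3] g 1.0
t 0.1 pos [ 0.2041 -0.5901  0.2302] shift [ 0.6326 -0.6887  0.0416] turn -50.93 F [0.3 0.3 0.3] g 1.0
```

Call:
jog_arm([
  [0.03,-0.026,-0.002,0],
  [0.06,-0.052,-0.004,0],
  [0.09,-0.078,-0.005,0],
  [0.119,-0.104,-0.006,0],
  [0.119,-0.104,-0.006,0],
], fingers=1)

```text
time: 0.52
tool_pos: [0.2852, -0.4487, 0.2368]
tool_rot: [-0.001, 0.986, 0.168, 0.001]
contact_force: [-0.2, -0.9, -0.2]
gripper_width: 0.999
```

Call:
jog_arm([
  [0.03,-0.026,-0.002,0],
  [0.06,-0.052,-0.004,0],
  [0.09,-0.078,-0.005,0],
  [0.119,-0.104,-0.006,0],
  [0.119,-0.104,-0.006,0],
])

```text
time: 0.93
tool_pos: [0.3634, -0.3117, 0.2432]
tool_rot: [-0.001, 0.986, 0.169, 0.001]
contact_force: [-0.4, 0.1, 0.5]
gripper_width: 1.001
```

Call:
jog_arm([
  [0.03,-0.026,-0.002,0],
  [0.06,-0.052,-0.004,0],
  [0.09,-0.078,-0.005,0],
  [0.119,-0.104,-0.006,0],
  [0.119,-0.104,-0.006,0],
])

```text
time: 1.35
tool_pos: [0.4417, -0.1745, 0.2492]
tool_rot: [-0.001, 0.986, 0.169, 0.001]
contact_force: [0.7, -0.1, -0.1]
gripper_width: 1.001
```

Call:
jog_arm([
  [0,0,0,-7],
  [0,0,0,-14],
  [0,0,0,-21],
  [0,0,0,-28],
  [0,0,0,-35],
])

```text
time: 1.77
tool_pos: [0.4393, -0.1797, 0.2488]
tool_rot: [-0.0, 0.889, 0.457, -0.0]
contact_force: [0.5, 0.3, -0.7]
gripper_width: 0.999
```

Call:
jog_arm([
  [0,0,0,-5.5],
  [0,0,0,-11],
  [0,0,0,-16],
  [0,0,0,-16],
  [0,0,0,-16],
])

```text
time: 2.18
tool_pos: [0.4394, -0.1796, 0.2489]
tool_rot: [-0.0, 0.82, 0.573, -0.0]
contact_force: [0.6, -0.7, 0.0]
gripper_width: 0.999
```

Run:
```python
from h import *
cal=cams.get_calibration("wrist"); f=cams.grab_frame("wrist")[:,:,::-1].copy()
for y in(-.087,-.029,.029,.087):
    c,s=np.cos(RY),np.sin(RY)
    q=[slot(y)+np.array([[c,-s],[s,c]])@[a*.033,b*.023] for a,b in((1,1),(1,-1),(-1,-1),(-1,1))]
    p=pix("wrist",[[*k,.03] for k in q],cal); cv2.polylines(f,[p.astype(np.int32)],True,(0,0,255),1)
cv2.imwrite("pics/w0.png",f); go(*G["yellow"],.19,CY)
```

```text
t 2.23 pos [ 0.4394 -0.1796  0.249 ] shift [ 0.4671 -0.0242  0.059 ] turn -0.08 F [-0.6 -0.2 -0.2] g 1.0
```

View pics/w0.png

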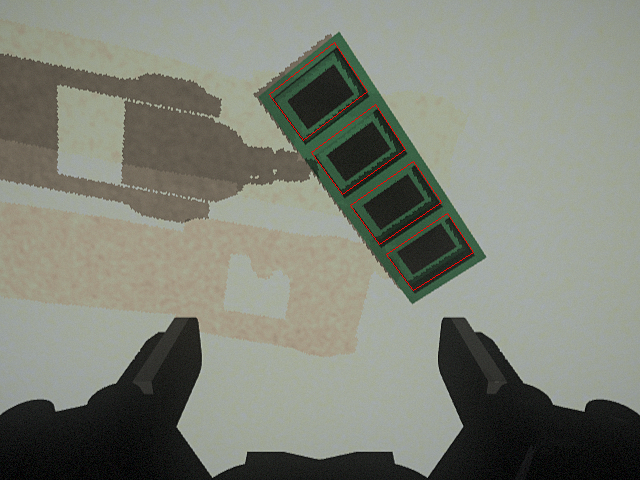

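The wrist view shows the predicted slot outlines lying on the real slot edges within about 2 mm. On to yellow.

Call:
jog_arm([
  [0.039,-0.002,0.005,0],
  [0.078,-0.004,0.01,0],
  [0.117,-0.006,0.015,0],
  [0.156,-0.008,0.02,0],
  [0.156,-0.008,0.02,0],
])

```text
time: 2.65
tool_pos: [0.4856, -0.0245, 0.228]
tool_rot: [-0.002, 0.817, 0.576, 0.0]
contact_force: [-0.5, 0.1, 0.3]
gripper_width: 0.996
```

Call:
jog_arm([
  [0.039,-0.002,0.005,0],
  [0.078,-0.004,0.01,0],
  [0.117,-0.006,0.015,0],
  [0.156,-0.008,0.02,0],
  [0.156,-0.008,0.02,0],
])

```text
time: 3.07
tool_pos: [0.5312, 0.1244, 0.2079]
tool_rot: [-0.001, 0.818, 0.576, -0.0]
contact_force: [-1.0, -0.7, -0.2]
gripper_width: 1.001
```

Call:
jog_arm([
  [0.039,-0.002,0.005,0],
  [0.078,-0.004,0.01,0],
  [0.117,-0.006,0.015,0],
  [0.155,-0.008,0.02,0],
  [0.155,-0.008,0.02,0],
])

```text
time: 3.48
tool_pos: [0.5765, 0.2724, 0.1872]
tool_rot: [-0.001, 0.818, 0.575, -0.0]
contact_force: [-0.5, -0.3, 0.1]
gripper_width: 0.999
```

Run:
```python
from h import *
go(*G["yellow"],.062,CY)
cal=cams.get_calibration("wrist"); f=cams.grab_frame("wrist")[:,:,::-1].copy()
c,s=np.cos(CY),np.sin(CY)
for g in G.values():
    q=[np.array(g)+np.array([[c,-s],[s,c]])@[a*.021,b*.0115] for a,b in((1,1),(1,-1),(-1,-1),(-1,1))]
    cv2.polylines(f,[pix("wrist",[[*k,.11] for k in q],cal).astype(np.int32)],True,(255,0,255),1)
cv2.imwrite("pics/w1.png",f)
```

```text
t 3.48 pos [0.5765 0.2724 0.1872] shift [-0.0045  0.0024  0.1252] turn 0.23 F [-0.5 -0.3  0.1] g 0.999
```

View pics/w1.png

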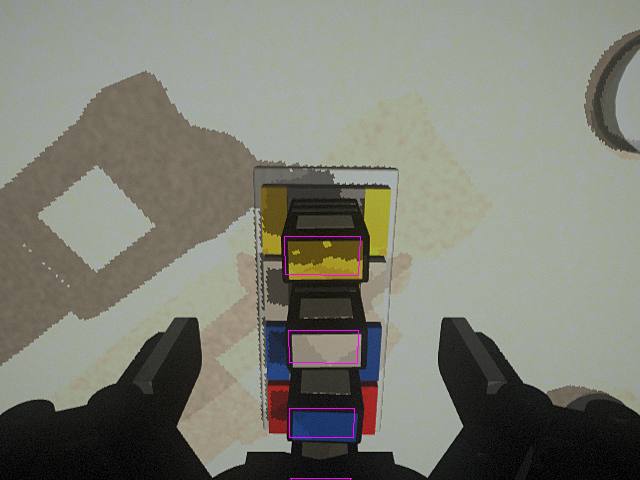

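Predicted label outlines coincide with the labels from close by (yellow at px 285–362, 236–275). The overshoot settles back after a move, so I go straight down.

Call:
jog_arm([
  [0,0.001,0.03,0.2],
  [0,0.001,0.06,0.2],
  [0,0.001,0.09,0.2],
  [0,0.001,0.115,0.2],
  [0,0.001,0.125,0.2],
])

```text
time: 3.95
tool_pos: [0.5746, 0.2653, 0.0598]
tool_rot: [-0.001, 0.82, 0.572, -0.003]
contact_force: [-1.1, -0.0, -0.2]
gripper_width: 0.996
```

```bash
python3 -c "
from h import *
cams.grab_frame('wrist'); go(*G['yellow'],.062,CY)"
```

```text
t 4.0 pos [0.5743 0.2654 0.0593] shift [ 0.0029  0.0017 -0.0027] turn -0.24 F [-1.7  0.1 -1. ] g 1.001
```

Call:
jog_arm([
  [0.003,0.002,-0.002,0],
  [0.003,0.002,-0.002,0],
])

```text
time: 4.17
tool_pos: [0.5822, 0.2699, 0.0689]
tool_rot: [0.001, 0.82, 0.572, 0.002]
contact_force: [0.2, -0.2, 1.4]
gripper_width: 1.0
```

Call:
jog_arm([
  [0,0,0,0],
  [0,0,0,0],
  [0,0,0,0],
  [0,0,0,0],
  [0,0,0,0],
], fingers=0)

```text
time: 4.58
tool_pos: [0.5813, 0.2703, 0.0682]
tool_rot: [0.0, 0.82, 0.573, 0.001]
contact_force: [0.6, -0.4, 6.6]
gripper_width: 0.578
```

Call:
jog_arm([
  [0,0,0,0],
  [0,0,0,0],
  [0,0,0,0],
  [0,0,0,0],
  [0,0,0,0],
])

```text
time: 5.0
tool_pos: [0.5813, 0.2703, 0.0683]
tool_rot: [0.0, 0.82, 0.573, 0.001]
contact_force: [-0.7, 0.0, 6.5]
gripper_width: 0.576
```

Call:
jog_arm([
  [0,0,-0.01,0],
  [0,0,-0.03,0],
  [0,0,-0.06,0],
  [0,0,-0.095,0],
  [0,0,-0.13,0],
])

```text
time: 5.42
tool_pos: [0.5788, 0.2693, 0.1962]
tool_rot: [-0.0, 0.82, 0.573, -0.002]
contact_force: [0.5, -0.1, -1.8]
gripper_width: 0.578
```

Run:
```python
from h import *
cams.grab_frame('wrist'); p=slot(-.083); go(*p,.19,RY)
```

```text
t 5.47 pos [0.5831 0.2709 0.2066] shift [-0.5257  0.1204  0.014 ] turn -36.42 F [2.3 1.6 4.7] g 0.573
```

Call:
jog_arm([
  [-0.02,0.004,0,0],
  [-0.055,0.012,0,0],
  [-0.09,0.02,0,0],
  [-0.12,0.028,0,0],
  [-0.15,0.035,0,0],
])

```text
time: 5.88
tool_pos: [0.5604, 0.1155, 0.1957]
tool_rot: [-0.0, 0.82, 0.573, -0.001]
contact_force: [0.3, -0.4, -0.8]
gripper_width: 0.581
```

Call:
jog_arm([
  [-0.03,0.007,0,0],
  [-0.06,0.014,0,0],
  [-0.09,0.021,0,0],
  [-0.12,0.028,0,0],
  [-0.15,0.035,0,0],
])

```text
time: 6.3
tool_pos: [0.5416, -0.0372, 0.1958]
tool_rot: [-0.0, 0.82, 0.573, -0.0]
contact_force: [-0.1, -0.6, -1.7]
gripper_width: 0.577
```

Call:
jog_arm([
  [-0.03,0.007,0,0],
  [-0.06,0.014,0,0],
  [-0.09,0.021,0,0],
  [-0.12,0.028,0,0],
  [-0.15,0.035,0,0],
])

```text
time: 6.72
tool_pos: [0.5229, -0.19, 0.1958]
tool_rot: [-0.0, 0.82, 0.573, -0.0]
contact_force: [0.8, -0.2, -1.8]
gripper_width: 0.58
```

Call:
jog_arm([
  [-0.02,0.004,0,0],
  [-0.04,0.008,0,0],
  [-0.06,0.012,0,0],
  [-0.072,0.015,0,0],
  [-0.075,0.015,0,0],
])

```text
time: 7.13
tool_pos: [0.5115, -0.2659, 0.1958]
tool_rot: [-0.0, 0.82, 0.572, -0.0]
contact_force: [0.4, 0.7, -2.3]
gripper_width: 0.575
```

Call:
jog_arm([
  [0,0,0,-6],
  [0,0,0,-12],
  [0,0,0,-18],
  [0,0,0,-24],
  [0,0,0,-30],
])

```text
time: 7.55
tool_pos: [0.5121, -0.2632, 0.196]
tool_rot: [-0.001, 0.641, 0.767, 0.0]
contact_force: [0.0, 0.7, -2.1]
gripper_width: 0.58
```

Call:
jog_arm([
  [0,0,0,-4],
  [0,0,0,-6.4],
  [0,0,0,-6.4],
  [0,0,0,-6.4],
])

```text
time: 7.88
tool_pos: [0.5122, -0.2635, 0.1961]
tool_rot: [-0.0, 0.6, 0.8, 0.0]
contact_force: [-0.2, -0.4, -2.2]
gripper_width: 0.575
```

Run:
```python
from h import *
f=cams.grab_frame('wrist'); p=slot(-.083); go(*p,.0583,RY); cv2.imwrite("pics/w2.png",f[:,:,::-1])
```

```text
t 7.93 pos [ 0.5122 -0.2637  0.1961] shift [-0.0014  0.0031  0.1378] turn -0.05 F [-1.   0.2 -2.2] g 0.581
```

View pics/w2.png

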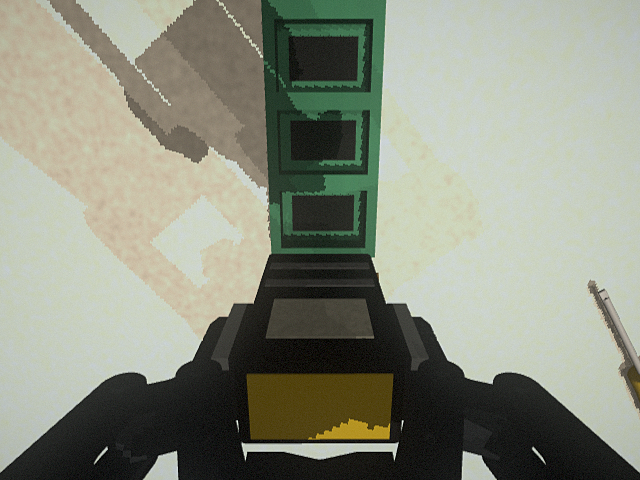

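The wrist view shows the box held square, with its label at px (247–393, 374–440). I'll check its offset from the TCP.

Run:
```python
from h import *
w=proj("wrist",.1961+.0417,[(247,374),(393,374),(393,440),(247,440)])
print(w,np.linalg.norm(w[1]-w[0]),np.linalg.norm(w[2]-w[1]))
c=w.mean(0); t=manip.state()["tool_pos"][:2]; d=c-t; print("box-TCP along left axis",d@[-np.sin(RY),np.cos(RY)],"ahead",d@[np.cos(RY),np.sin(RY)],"slot err",slot(-.087)-c)
```

```text
[[ 0.49065844 -0.26459406]
 [ 0.53070047 -0.25291749]
 [ 0.53861566 -0.27533471]
 [ 0.49604602 -0.2877509 ]] 0.041709785900603064 0.023773557849844664
box-TCP along left axis -0.006740825852866604 ahead -4.743941950024419e-05 slot err [0.00261286 0.00224623]
```

Call:
jog_arm([
  [0.0015,0.003,0.025,0],
  [0.0015,0.003,0.055,0],
  [0.0015,0.003,0.085,0],
  [0.0015,0.003,0.105,0],
  [0.0015,0.003,0.115,0],
])

```text
time: 8.35
tool_pos: [0.5125, -0.2604, 0.0774]
tool_rot: [-0.003, 0.6, 0.8, -0.0]
contact_force: [-0.3, 0.4, -1.9]
gripper_width: 0.58
```

Call:
jog_arm([
  [0,0,0.004,0],
  [0,0,0.008,0],
  [0,0,0.012,0],
  [0,0,0.015,0],
  [0,0,0.015,0],
])

```text
time: 8.77
tool_pos: [0.515, -0.2624, 0.0669]
tool_rot: [0.001, 0.6, 0.8, 0.0]
contact_force: [0.1, 0.9, -2.4]
gripper_width: 0.576
```

Run:
```python
from h import *
cams.grab_frame('wrist'); go(*slot(-.0803),.0583,RY)
```

```text
t 8.82 pos [ 0.515  -0.2624  0.0671] shift [ 0.001  -0.      0.0088] turn -0.04 F [ 0.1 -0.1 -2. ] g 0.574
```

Descend with 2 mm steps.

Call:
jog_arm([
  [0,0,0.002,0],
  [0,0,0.004,0],
  [0,0,0.006,0],
  [0,0,0.007,0],
  [0,0,0.007,0],
])

```text
time: 9.23
tool_pos: [0.5143, -0.262, 0.0589]
tool_rot: [-0.0, 0.6, 0.8, -0.0]
contact_force: [0.5, 0.7, -1.2]
gripper_width: 0.579
```

Call:
jog_arm([
  [0,0,0.001,0],
  [0,0,0.001,0],
  [0,0,0.001,0],
])

```text
time: 9.48
tool_pos: [0.5146, -0.2621, 0.0583]
tool_rot: [0.0, 0.6, 0.8, -0.0]
contact_force: [-0.3, 0.8, -2.4]
gripper_width: 0.581
```

Call:
jog_arm([
  [0,0,0.001,0],
  [0,0,0.001,0],
])

```text
time: 9.65
tool_pos: [0.5148, -0.2623, 0.0583]
tool_rot: [0.0, 0.6, 0.8, -0.0]
contact_force: [-2.0, 0.3, 4.2]
gripper_width: 0.579
```

Call:
jog_arm([
  [0,0,0.001,0],
  [0,0,0.001,0],
])

```text
time: 9.82
tool_pos: [0.5148, -0.2624, 0.0583]
tool_rot: [-0.0, 0.6, 0.8, -0.0]
contact_force: [-5.0, 2.7, 9.1]
gripper_width: 0.575
```

Contact came exactly at the predicted height. Release, rise, and look.

Call:
jog_arm([
  [0,0,-0.001,0],
  [0,0,-0.001,0],
  [0,0,-0.001,0],
  [0,0,-0.001,0],
  [0,0,-0.001,0],
], fingers=1)

```text
time: 10.23
tool_pos: [0.5145, -0.2621, 0.057]
tool_rot: [-0.0, 0.6, 0.8, 0.0]
contact_force: [0.5, -0.2, -0.3]
gripper_width: 1.0
```

Call:
jog_arm([
  [0,0,-0.015,0],
  [0,0,-0.04,0],
  [0,0,-0.075,0],
  [0,0,-0.11,0],
  [0,0,-0.13,0],
])

```text
time: 10.65
tool_pos: [0.5159, -0.263, 0.1917]
tool_rot: [0.003, 0.6, 0.8, 0.0]
contact_force: [0.1, -0.1, 1.7]
gripper_width: 1.001
```

Call:
jog_arm([
  [0,0,0,6],
  [0,0,0,12],
  [0,0,0,18],
  [0,0,0,24],
  [0,0,0,30],
])

```text
time: 11.07
tool_pos: [0.5145, -0.2621, 0.1871]
tool_rot: [-0.0, 0.788, 0.615, -0.0]
contact_force: [-0.6, -0.3, -0.4]
gripper_width: 1.0
```

Call:
jog_arm([
  [0,0,0,4],
  [0,0,0,6.4],
  [0,0,0,6.4],
  [0,0,0,6.4],
])

```text
time: 11.4
tool_pos: [0.5145, -0.2621, 0.1871]
tool_rot: [-0.0, 0.819, 0.573, -0.0]
contact_force: [0.2, 0.9, -0.1]
gripper_width: 1.001
```

Run:
```python
from h import *
f=cams.grab_frame('wrist'); cv2.imwrite("pics/w3.png",f[:,:,::-1])
go(*G["white"],.19,CY)
```

```text
t 11.45 pos [ 0.5145 -0.2621  0.1871] shift [ 0.4596 -0.1217 -0.0028] turn -0.07 F [-0.1 -0.5 -0.5] g 1.004
```

View pics/w3.png

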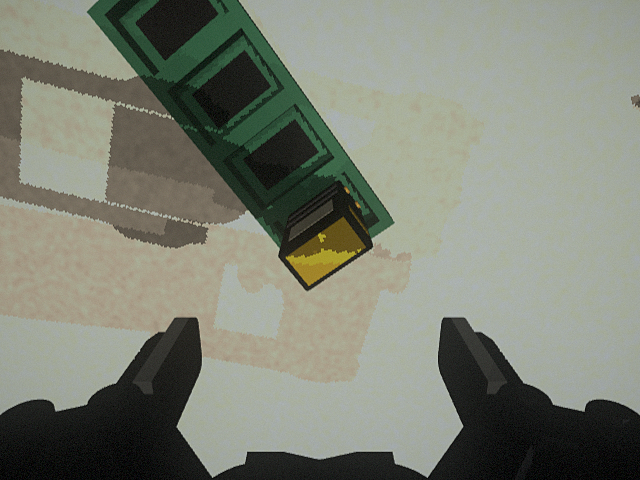

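Yellow stands upright in the rightmost slot, with its label around px (325, 250). Now white.

Call:
jog_arm([
  [0.038,-0.01,0,0],
  [0.076,-0.02,0,0],
  [0.114,-0.03,0,0],
  [0.153,-0.0405,0,0],
  [0.153,-0.0405,0,0],
])

```text
time: 11.87
tool_pos: [0.5293, -0.0989, 0.1872]
tool_rot: [-0.001, 0.818, 0.576, 0.001]
contact_force: [-0.0, -0.1, 0.0]
gripper_width: 1.0
```

Call:
jog_arm([
  [0.038,-0.01,0,0],
  [0.076,-0.02,0,0],
  [0.114,-0.03,0,0],
  [0.153,-0.0405,0,0],
  [0.153,-0.0405,0,0],
])

```text
time: 12.28
tool_pos: [0.5438, 0.0585, 0.1874]
tool_rot: [-0.001, 0.818, 0.576, 0.001]
contact_force: [-1.1, -0.6, 0.3]
gripper_width: 1.001
```

Call:
jog_arm([
  [0.038,-0.01,0,0],
  [0.076,-0.02,0,0],
  [0.114,-0.03,0,0],
  [0.153,-0.0405,0,0],
  [0.153,-0.0405,0,0],
])

```text
time: 12.7
tool_pos: [0.5585, 0.2158, 0.1874]
tool_rot: [-0.001, 0.818, 0.575, 0.001]
contact_force: [-0.7, 0.2, -0.7]
gripper_width: 1.0
```

Call:
jog_arm([
  [0,0,0,0],
  [0,0,0,0],
  [0,0,0,0],
])

```text
time: 12.95
tool_pos: [0.5586, 0.2093, 0.1871]
tool_rot: [0.0, 0.82, 0.572, -0.0]
contact_force: [-0.5, -0.1, 0.2]
gripper_width: 1.004
```

Run:
```python
from h import *
go(*G["white"],.064,CY)
```

```text
t 12.95 pos [0.5586 0.2093 0.1871] shift [ 0.0019 -0.0013  0.1231] turn -0.2 F [-0.5 -0.1  0.2] g 1.004
```

Call:
jog_arm([
  [0.002,-0.001,0.03,0],
  [0.002,-0.001,0.065,0],
  [0.002,-0.001,0.095,0],
  [0.002,-0.001,0.115,0],
  [0.002,-0.001,0.121,0],
])

```text
time: 13.37
tool_pos: [0.5553, 0.2104, 0.0616]
tool_rot: [-0.001, 0.82, 0.572, -0.004]
contact_force: [-1.1, -0.2, -1.4]
gripper_width: 1.004
```

Call:
jog_arm([
  [0,0,0.001,0],
  [0,0,0.001,0],
  [0,0,0.001,0],
])

```text
time: 13.62
tool_pos: [0.5599, 0.2127, 0.0676]
tool_rot: [0.001, 0.82, 0.572, 0.002]
contact_force: [0.3, -0.6, 0.3]
gripper_width: 1.0
```

Call:
jog_arm([
  [0,0,0,0],
  [0,0,0,0],
  [0,0,0,0],
  [0,0,0,0],
  [0,0,0,0],
], fingers=0)

```text
time: 14.03
tool_pos: [0.5593, 0.2131, 0.0668]
tool_rot: [0.0, 0.82, 0.573, 0.001]
contact_force: [0.2, -0.8, 4.6]
gripper_width: 0.578
```

Call:
jog_arm([
  [0,0,0,0],
  [0,0,0,0],
  [0,0,0,0],
  [0,0,0,0],
])

```text
time: 14.37
tool_pos: [0.5593, 0.2132, 0.0668]
tool_rot: [0.0, 0.82, 0.573, 0.001]
contact_force: [-0.2, 0.4, 6.7]
gripper_width: 0.581
```

Call:
jog_arm([
  [0,0,-0.01,0],
  [0,0,-0.03,0],
  [0,0,-0.06,0],
  [0,0,-0.095,0],
  [0,0,-0.13,0],
])

```text
time: 14.78
tool_pos: [0.5565, 0.2125, 0.1947]
tool_rot: [-0.001, 0.82, 0.573, -0.002]
contact_force: [1.0, 0.6, -2.2]
gripper_width: 0.58
```

Call:
jog_arm([
  [0,0,0,0],
  [0,0,0,0],
  [0,0,0,0],
])

```text
time: 15.03
tool_pos: [0.5572, 0.2127, 0.1939]
tool_rot: [-0.001, 0.82, 0.573, -0.001]
contact_force: [-0.0, -0.8, -3.8]
gripper_width: 0.577
```

Run:
```python
from h import *
go(*slot(-.0255),.19,RY)
```

```text
t 15.03 pos [0.5572 0.2127 0.1939] shift [-0.4157  0.0908  0.0043] turn -36.43 F [-0.  -0.8 -3.8] g 0.577
```

Call:
jog_arm([
  [-0.02,0.004,0,0],
  [-0.055,0.012,0,0],
  [-0.09,0.02,0,0],
  [-0.12,0.026,0,0],
  [-0.15,0.033,0,0],
])

```text
time: 15.45
tool_pos: [0.5351, 0.0594, 0.1917]
tool_rot: [-0.002, 0.82, 0.573, -0.003]
contact_force: [0.0, 0.3, -2.2]
gripper_width: 0.578
```

Call:
jog_arm([
  [-0.03,0.007,0,0],
  [-0.06,0.013,0,0],
  [-0.09,0.02,0,0],
  [-0.12,0.026,0,0],
  [-0.15,0.033,0,0],
])

```text
time: 15.87
tool_pos: [0.5146, -0.0923, 0.1919]
tool_rot: [-0.002, 0.82, 0.573, -0.002]
contact_force: [-0.1, -0.7, -2.6]
gripper_width: 0.578
```

Call:
jog_arm([
  [-0.03,0.007,0,0],
  [-0.06,0.013,0,0],
  [-0.09,0.02,0,0],
  [-0.11,0.024,0,0],
  [-0.1157,0.0248,0,0],
])

```text
time: 16.28
tool_pos: [0.4982, -0.2107, 0.192]
tool_rot: [-0.002, 0.821, 0.571, -0.002]
contact_force: [0.2, 0.3, -3.0]
gripper_width: 0.578
```

Call:
jog_arm([
  [0,0,0,-6],
  [0,0,0,-12],
  [0,0,0,-18],
  [0,0,0,-24],
  [0,0,0,-30],
])

```text
time: 16.7
tool_pos: [0.4992, -0.2072, 0.1924]
tool_rot: [-0.003, 0.641, 0.767, -0.0]
contact_force: [-0.2, -0.1, -2.5]
gripper_width: 0.58
```

Call:
jog_arm([
  [0,0,0,-4],
  [0,0,0,-6.4],
  [0,0,0,-6.4],
  [0,0,0,-6.4],
])

```text
time: 17.03
tool_pos: [0.4995, -0.2076, 0.1932]
tool_rot: [-0.002, 0.6, 0.8, -0.0]
contact_force: [-0.8, -0.3, -2.7]
gripper_width: 0.581
```

Run:
```python
from h import *
f=cams.grab_frame('wrist'); cv2.imwrite("pics/w4.png",f[:,:,::-1])
go(*slot(-.0255),.0568,RY)
g=cv2.inRange(f[300:,:,:],(110,110,110),(255,255,255)); g[:,:200]=0; g[:,440:]=0
k,l,st,c=cv2.connectedComponentsWithStats(g); print([(s.tolist(),q.round(1).tolist()) for s,q in zip(st[1:],c[1:]) if s[4]>800])
```

```text
t 17.08 pos [ 0.4997 -0.2078  0.1936] shift [-0.0012 -0.0004  0.1368] turn -0.07 F [ 0.2  0.2 -1.8] g 0.586
[([200, 0, 53, 44, 811], [215.0, 11.6]), ([387, 0, 53, 44, 826], [423.8, 11.7]), ([242, 141, 157, 19, 1787], [321.2, 148.1])]
```

View pics/w4.png

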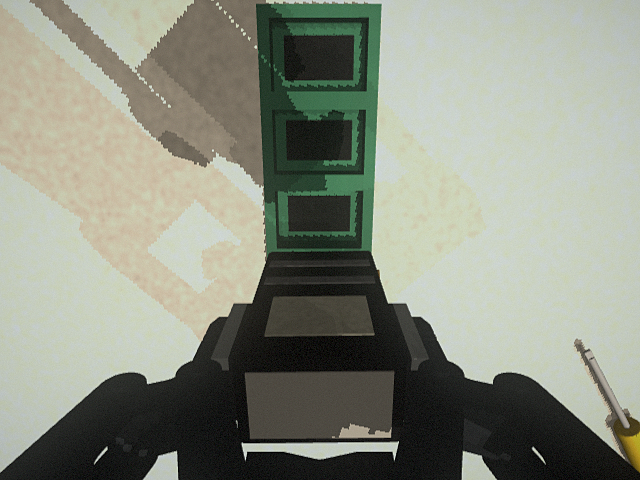

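The picture shows the white box held square, with its label at px (247–394, 372–440). Three empty slots lie ahead at rows 213, 140 and 55. I'll check numerically that the row-213 slot is the target one.

Run:
```python
from h import *
for y in(-.087,-.029,.029,.087): print(y,pix("wrist",[*slot(y),.01]).round(0))
w=proj("wrist",.1936+.0432,[(247,372),(394,372),(394,440),(247,440)]);c=w.mean(0)
t=manip.state()["tool_pos"][:2]; d=c-t; print(d@[-np.sin(RY),np.cos(RY)],d@[np.cos(RY),np.sin(RY)],slot(-.029)-c,np.linalg.norm(w[1]-w[0]))
```

```text
-0.087 [[319. 275.]]
-0.029 [[319. 209.]]
0.029 [[319. 135.]]
0.087 [[319.  52.]]
-0.005199046014768176 0.00017963622751577857 [-0.00101245  0.00051551] 0.04131123950047985
```

Row 213 is the −29 mm slot, and the box is centred over it within 1 mm. Descend.

Call:
jog_arm([
  [0,0,0.03,0],
  [0,0,0.06,0],
  [0,0,0.09,0],
  [0,0,0.11,0],
  [0,0,0.118,0],
])

```text
time: 17.5
tool_pos: [0.4976, -0.2068, 0.0725]
tool_rot: [-0.004, 0.6, 0.8, -0.0]
contact_force: [-1.2, 0.1, -3.4]
gripper_width: 0.578
```

Call:
jog_arm([
  [0,0,0.004,0],
  [0,0,0.007,0],
  [0,0,0.01,0],
  [0,0,0.01,0],
  [0,0,0.01,0],
])

```text
time: 17.92
tool_pos: [0.5012, -0.2091, 0.0686]
tool_rot: [0.001, 0.6, 0.8, 0.0]
contact_force: [0.5, 0.2, -2.4]
gripper_width: 0.577
```

Call:
jog_arm([
  [0,0,0.001,0],
  [0,0,0.001,0],
  [0,0,0.001,0],
])

```text
time: 18.17
tool_pos: [0.5006, -0.2088, 0.0668]
tool_rot: [0.0, 0.6, 0.8, 0.0]
contact_force: [1.3, 0.4, -2.4]
gripper_width: 0.577
```

Call:
jog_arm([
  [0,0,0.002,0],
  [0,0,0.004,0],
  [0,0,0.006,0],
  [0,0,0.007,0],
  [0,0,0.007,0],
])

```text
time: 18.58
tool_pos: [0.5, -0.2085, 0.0587]
tool_rot: [-0.001, 0.6, 0.8, -0.0]
contact_force: [-0.4, -0.0, -3.3]
gripper_width: 0.579
```

Call:
jog_arm([
  [0,0,0.001,0],
  [0,0,0.002,0],
  [0,0,0.002,0],
])

```text
time: 18.83
tool_pos: [0.5003, -0.2086, 0.0571]
tool_rot: [-0.0, 0.6, 0.8, -0.0]
contact_force: [0.2, 0.4, -1.8]
gripper_width: 0.582
```

Call:
jog_arm([
  [0,0,0.0005,0],
  [0,0,0.001,0],
  [0,0,0.001,0],
])

```text
time: 19.08
tool_pos: [0.5005, -0.2088, 0.0568]
tool_rot: [0.0, 0.6, 0.8, -0.0]
contact_force: [-0.9, 0.3, 0.7]
gripper_width: 0.583
```

Call:
jog_arm([
  [0,0,0.0005,0],
  [0,0,0.0005,0],
])

```text
time: 19.25
tool_pos: [0.5006, -0.2088, 0.0567]
tool_rot: [-0.0, 0.6, 0.8, -0.0]
contact_force: [-2.9, 1.5, 5.0]
gripper_width: 0.58
```

Contact again. Release, rise, turn back and go to blue.

Call:
jog_arm([
  [0,0,0,0],
  [0,0,0,0],
  [0,0,0,0],
  [0,0,0,0],
  [0,0,0,0],
], fingers=1)

```text
time: 19.67
tool_pos: [0.5005, -0.2087, 0.0557]
tool_rot: [0.0, 0.6, 0.8, 0.0]
contact_force: [0.6, 0.4, -1.0]
gripper_width: 0.995
```

Call:
jog_arm([
  [0,0,-0.015,0],
  [0,0,-0.04,0],
  [0,0,-0.075,0],
  [0,0,-0.11,0],
  [0,0,-0.13,0],
])

```text
time: 20.08
tool_pos: [0.5018, -0.2095, 0.1902]
tool_rot: [0.003, 0.6, 0.8, 0.0]
contact_force: [0.7, 0.1, 1.0]
gripper_width: 1.003
```

Call:
jog_arm([
  [0,0,0,6],
  [0,0,0,12],
  [0,0,0,18],
  [0,0,0,24],
  [0,0,0,30],
])

```text
time: 20.5
tool_pos: [0.5004, -0.2087, 0.1857]
tool_rot: [0.0, 0.788, 0.615, 0.0]
contact_force: [0.1, 0.3, 0.4]
gripper_width: 1.002
```

Call:
jog_arm([
  [0,0,0,4],
  [0,0,0,6.4],
  [0,0,0,6.4],
  [0,0,0,6.4],
])

```text
time: 20.83
tool_pos: [0.5004, -0.2087, 0.1857]
tool_rot: [-0.0, 0.819, 0.573, 0.0]
contact_force: [0.0, 0.6, -0.3]
gripper_width: 0.997
```

Run:
```python
from h import *
go(*G["blue"],.187,CY)
```

```text
t 20.83 pos [ 0.5004 -0.2087  0.1857] shift [ 0.3569 -0.0909 -0.0013] turn -0.07 F [ 0.   0.6 -0.3] g 0.997
```

Call:
jog_arm([
  [0.03,-0.0075,0,0],
  [0.06,-0.015,0,0],
  [0.09,-0.0225,0,0],
  [0.119,-0.0303,0,0],
  [0.119,-0.0303,0,0],
])

```text
time: 21.25
tool_pos: [0.513, -0.0825, 0.1857]
tool_rot: [-0.001, 0.818, 0.575, 0.001]
contact_force: [-0.3, -0.1, 0.8]
gripper_width: 0.997
```

Call:
jog_arm([
  [0.03,-0.0075,0,0],
  [0.06,-0.015,0,0],
  [0.09,-0.0225,0,0],
  [0.119,-0.0303,0,0],
  [0.119,-0.0303,0,0],
])

```text
time: 21.67
tool_pos: [0.5255, 0.0393, 0.1858]
tool_rot: [-0.001, 0.818, 0.575, 0.001]
contact_force: [0.5, -0.5, 0.3]
gripper_width: 1.001
```

Call:
jog_arm([
  [0.03,-0.0075,0,0],
  [0.06,-0.015,0,0],
  [0.09,-0.0225,0,0],
  [0.119,-0.0303,0,0],
  [0.119,-0.0303,0,0],
])

```text
time: 22.08
tool_pos: [0.5382, 0.161, 0.1859]
tool_rot: [-0.001, 0.818, 0.575, 0.001]
contact_force: [-0.5, -0.7, -0.2]
gripper_width: 0.997
```

Call:
jog_arm([
  [0,0,0,0],
  [0,0,0,0],
  [0,0,0,0],
  [0,0,0,0],
])

```text
time: 22.42
tool_pos: [0.538, 0.1565, 0.1858]
tool_rot: [0.0, 0.82, 0.572, -0.0]
contact_force: [-0.4, -0.5, -0.2]
gripper_width: 0.996
```

Run:
```python
from h import *
go(*G["blue"],.065,CY)
```

```text
t 22.42 pos [0.538  0.1565 0.1858] shift [ 0.0009 -0.0009  0.1208] turn -0.22 F [-0.4 -0.5 -0.2] g 0.996
```

Call:
jog_arm([
  [0,-0.001,0.03,0],
  [0,-0.001,0.065,0],
  [0,-0.001,0.095,0],
  [0,-0.001,0.115,0],
  [0,-0.001,0.121,0],
])

```text
time: 22.83
tool_pos: [0.5339, 0.1566, 0.0603]
tool_rot: [-0.002, 0.82, 0.572, -0.003]
contact_force: [-0.8, 0.1, -0.9]
gripper_width: 1.001
```

Call:
jog_arm([
  [0,0,0,0],
  [0,0,0,0],
  [0,0,0,0],
])

```text
time: 23.08
tool_pos: [0.5387, 0.1581, 0.0671]
tool_rot: [0.001, 0.82, 0.572, 0.002]
contact_force: [0.1, -0.1, 0.4]
gripper_width: 0.998
```

Call:
jog_arm([
  [0,0,0,0],
  [0,0,0,0],
  [0,0,0,0],
  [0,0,0,0],
  [0,0,0,0],
], fingers=0)

```text
time: 23.5
tool_pos: [0.538, 0.1584, 0.0663]
tool_rot: [0.001, 0.82, 0.573, 0.001]
contact_force: [-0.6, -0.2, 5.8]
gripper_width: 0.583
```

Call:
jog_arm([
  [0,0,0,0],
  [0,0,0,0],
  [0,0,0,0],
  [0,0,0,0],
])

```text
time: 23.83
tool_pos: [0.5381, 0.1583, 0.0663]
tool_rot: [0.0, 0.82, 0.573, 0.001]
contact_force: [-0.3, 0.3, 5.9]
gripper_width: 0.578
```

Call:
jog_arm([
  [0,0,-0.01,0],
  [0,0,-0.03,0],
  [0,0,-0.06,0],
  [0,0,-0.095,0],
  [0,0,-0.13,0],
])

```text
time: 24.25
tool_pos: [0.5353, 0.1579, 0.1943]
tool_rot: [-0.001, 0.82, 0.573, -0.002]
contact_force: [0.9, -0.2, -3.5]
gripper_width: 0.58
```

Call:
jog_arm([
  [0,0,0,0],
  [0,0,0,0],
  [0,0,0,0],
])

```text
time: 24.5
tool_pos: [0.536, 0.158, 0.1934]
tool_rot: [-0.001, 0.82, 0.573, -0.001]
contact_force: [-0.2, -0.1, -4.5]
gripper_width: 0.574
```

Run:
```python
from h import *
go(*slot(.031),.193,RY)
```

```text
t 24.5 pos [0.536  0.158  0.1934] shift [-0.3116  0.0583  0.0007] turn -36.43 F [-0.2 -0.1 -4.5] g 0.574
```

Call:
jog_arm([
  [-0.02,0.004,0,0],
  [-0.05,0.0095,0,0],
  [-0.08,0.015,0,0],
  [-0.11,0.0205,0,0],
  [-0.14,0.026,0,0],
])

```text
time: 24.92
tool_pos: [0.5109, 0.0168, 0.1913]
tool_rot: [-0.002, 0.82, 0.573, -0.002]
contact_force: [0.6, -1.2, -3.1]
gripper_width: 0.578
```

Call:
jog_arm([
  [-0.03,0.0055,0,0],
  [-0.06,0.011,0,0],
  [-0.09,0.017,0,0],
  [-0.12,0.0225,0,0],
  [-0.14,0.026,0,0],
])

```text
time: 25.33
tool_pos: [0.4871, -0.1243, 0.1915]
tool_rot: [-0.002, 0.82, 0.572, -0.002]
contact_force: [0.9, -0.4, -3.3]
gripper_width: 0.578
```

Call:
jog_arm([
  [-0.015,0.003,0,0],
  [-0.026,0.005,0,0],
  [-0.0315,0.006,0,0],
  [-0.0315,0.006,0,0],
])

```text
time: 25.67
tool_pos: [0.4833, -0.1545, 0.1931]
tool_rot: [-0.001, 0.82, 0.572, -0.001]
contact_force: [0.6, -0.2, -2.7]
gripper_width: 0.578
```

Call:
jog_arm([
  [0,0,0,-6],
  [0,0,0,-12],
  [0,0,0,-18],
  [0,0,0,-24],
  [0,0,0,-30],
])

```text
time: 26.08
tool_pos: [0.4842, -0.1529, 0.1941]
tool_rot: [-0.001, 0.641, 0.767, 0.0]
contact_force: [0.2, 0.1, -2.7]
gripper_width: 0.579
```

Call:
jog_arm([
  [0,0,0,-4],
  [0,0,0,-6.4],
  [0,0,0,-6.4],
  [0,0,0,-6.4],
])

```text
time: 26.42
tool_pos: [0.4842, -0.1533, 0.1943]
tool_rot: [-0.001, 0.6, 0.8, 0.0]
contact_force: [-0.7, 0.7, -3.0]
gripper_width: 0.576
```

Run:
```python
from h import *
f=cams.grab_frame('wrist'); cv2.imwrite("pics/w5.png",f[:,:,::-1])
go(*slot(.031),.0563,RY)
hsv=cv2.cvtColor(f,cv2.COLOR_RGB2HSV); m=cv2.inRange(hsv,(100,120,30),(130,255,255)); m[:350]=0
x,y,w,h=cv2.boundingRect(m); print(x,y,w,h)
w=proj("wrist",manip.state()["tool_pos"][2]+.0437,[(x,y),(x+w,y),(x+w,y+h),(x,y+h)]);c=w.mean(0)
print(slot(.029)-c,np.linalg.norm(w[1]-w[0]),np.linalg.norm(w[2]-w[1]))
```

```text
t 26.47 pos [ 0.4842 -0.1535  0.1944] shift [-0.001  -0.0009  0.1381] turn -0.04 F [-0.3  0.7 -2.3] g 0.583
245 367 151 71
[-0.00122973  0.00021998] 0.04200317059183683 0.024850952562580065
```

Box centred within 1.3 mm. Descend 0.126, then creep.

Call:
jog_arm([
  [0,-0.001,0.03,0],
  [0,-0.001,0.06,0],
  [0,-0.001,0.09,0],
  [0,-0.001,0.11,0],
  [0,-0.001,0.12,0],
])

```text
time: 26.88
tool_pos: [0.481, -0.1531, 0.071]
tool_rot: [-0.003, 0.6, 0.8, -0.001]
contact_force: [-1.0, 0.2, -3.2]
gripper_width: 0.577
```

Call:
jog_arm([
  [0,0,0.004,0],
  [0,0,0.007,0],
  [0,0,0.009,0],
  [0,0,0.009,0],
  [0,0,0.009,0],
])

```text
time: 27.3
tool_pos: [0.4843, -0.1551, 0.0673]
tool_rot: [0.001, 0.6, 0.8, 0.0]
contact_force: [0.0, -0.8, -3.1]
gripper_width: 0.581
```

Call:
jog_arm([
  [0,0,0.001,0],
  [0,0,0.002,0],
  [0,0,0.003,0],
  [0,0,0.003,0],
])

```text
time: 27.63
tool_pos: [0.4832, -0.1546, 0.0627]
tool_rot: [-0.0, 0.6, 0.8, -0.0]
contact_force: [0.4, -0.2, -3.4]
gripper_width: 0.582
```

Call:
jog_arm([
  [0,0,0.001,0],
  [0,0,0.002,0],
  [0,0,0.003,0],
  [0,0,0.004,0],
  [0,0,0.004,0],
])

```text
time: 28.05
tool_pos: [0.4831, -0.1545, 0.0585]
tool_rot: [-0.0, 0.6, 0.8, -0.0]
contact_force: [0.3, -0.4, -3.6]
gripper_width: 0.58
```

Call:
jog_arm([
  [0,0,0.001,0],
  [0,0,0.0015,0],
  [0,0,0.0015,0],
])

```text
time: 28.3
tool_pos: [0.4832, -0.1545, 0.0572]
tool_rot: [-0.0, 0.6, 0.8, -0.0]
contact_force: [-0.2, 0.2, -3.7]
gripper_width: 0.577
```

Call:
jog_arm([
  [0,0,0.0005,0],
  [0,0,0.001,0],
  [0,0,0.001,0],
])

```text
time: 28.55
tool_pos: [0.4833, -0.1546, 0.0563]
tool_rot: [0.0, 0.6, 0.8, 0.0]
contact_force: [-0.3, -0.6, -3.5]
gripper_width: 0.577
```

Call:
jog_arm([
  [0,0,0.0005,0],
  [0,0,0.0005,0],
  [0,0,0.0005,0],
])

```text
time: 28.8
tool_pos: [0.4834, -0.1547, 0.0562]
tool_rot: [0.0, 0.6, 0.8, -0.0]
contact_force: [-0.7, 0.4, 0.6]
gripper_width: 0.578
```

Call:
jog_arm([
  [0,0,0.0005,0],
  [0,0,0.0005,0],
  [0,0,0.0005,0],
])

```text
time: 29.05
tool_pos: [0.4835, -0.1547, 0.0562]
tool_rot: [0.0, 0.6, 0.8, -0.0]
contact_force: [-3.3, 1.2, 4.9]
gripper_width: 0.578
```

Call:
jog_arm([
  [0,0,0,0],
  [0,0,0,0],
  [0,0,0,0],
  [0,0,0,0],
  [0,0,0,0],
], fingers=1)

```text
time: 29.47
tool_pos: [0.4833, -0.1546, 0.0552]
tool_rot: [0.0, 0.6, 0.8, 0.0]
contact_force: [0.3, 0.1, -0.5]
gripper_width: 1.005
```

Call:
jog_arm([
  [0,0,-0.015,0],
  [0,0,-0.04,0],
  [0,0,-0.075,0],
  [0,0,-0.11,0],
  [0,0,-0.13,0],
])

```text
time: 29.88
tool_pos: [0.4847, -0.1553, 0.1896]
tool_rot: [0.003, 0.6, 0.8, 0.001]
contact_force: [0.0, -0.9, 0.5]
gripper_width: 0.999
```

Call:
jog_arm([
  [0,0,0,6],
  [0,0,0,12],
  [0,0,0,18],
  [0,0,0,24],
  [0,0,0,30],
])

```text
time: 30.3
tool_pos: [0.4833, -0.1546, 0.1853]
tool_rot: [0.0, 0.788, 0.615, 0.0]
contact_force: [0.0, 0.2, 0.0]
gripper_width: 1.003
```

Call:
jog_arm([
  [0,0,0,4],
  [0,0,0,6.4],
  [0,0,0,6.4],
  [0,0,0,6.4],
])

```text
time: 30.63
tool_pos: [0.4833, -0.1546, 0.1852]
tool_rot: [0.0, 0.819, 0.573, 0.0]
contact_force: [0.0, -0.3, -0.7]
gripper_width: 1.002
```

Run:
```python
from h import *
go(*G["red"],.187,CY)
```

```text
t 30.63 pos [ 0.4833 -0.1546  0.1852] shift [ 0.2534 -0.0562 -0.0018] turn -0.07 F [ 0.  -0.3 -0.7] g 1.002
```

Call:
jog_arm([
  [0.03,-0.007,0,0],
  [0.065,-0.0145,0,0],
  [0.1,-0.022,0,0],
  [0.1267,-0.0281,0,0],
  [0.1267,-0.0281,0,0],
])

```text
time: 31.05
tool_pos: [0.5006, -0.0221, 0.1853]
tool_rot: [-0.001, 0.818, 0.575, 0.001]
contact_force: [0.9, 0.6, -0.2]
gripper_width: 0.998
```

Call:
jog_arm([
  [0.03,-0.007,0,0],
  [0.065,-0.0145,0,0],
  [0.1,-0.022,0,0],
  [0.1267,-0.0281,0,0],
  [0.1267,-0.0281,0,0],
])

```text
time: 31.47
tool_pos: [0.518, 0.106, 0.1854]
tool_rot: [-0.001, 0.818, 0.575, 0.001]
contact_force: [-0.5, 0.1, 0.9]
gripper_width: 1.0
```

Call:
jog_arm([
  [0,0,0,0],
  [0,0,0,0],
  [0,0,0,0],
  [0,0,0,0],
])

```text
time: 31.8
tool_pos: [0.5178, 0.1015, 0.1852]
tool_rot: [0.0, 0.82, 0.572, -0.0]
contact_force: [0.2, -0.9, 0.4]
gripper_width: 1.002
```

Run:
```python
from h import *
go(*G["red"],.065,CY)
```

```text
t 31.8 pos [0.5178 0.1015 0.1852] shift [ 0.0011 -0.0008  0.1202] turn -0.23 F [ 0.2 -0.9  0.4] g 1.002
```

Call:
jog_arm([
  [0,-0.001,0.03,0],
  [0,-0.001,0.065,0],
  [0,-0.001,0.095,0],
  [0,-0.001,0.115,0],
  [0,-0.001,0.1205,0],
])

```text
time: 32.22
tool_pos: [0.5136, 0.1018, 0.0604]
tool_rot: [-0.002, 0.82, 0.572, -0.003]
contact_force: [-0.3, 0.1, -0.5]
gripper_width: 0.999
```

Call:
jog_arm([
  [0,0,0,0],
  [0,0,0,0],
  [0,0,0,0],
])

```text
time: 32.47
tool_pos: [0.5185, 0.1028, 0.0671]
tool_rot: [0.001, 0.82, 0.572, 0.002]
contact_force: [-0.4, 0.4, -0.1]
gripper_width: 0.998
```

Call:
jog_arm([
  [0,0,0,0],
  [0,0,0,0],
  [0,0,0,0],
  [0,0,0,0],
  [0,0,0,0],
], fingers=0)

```text
time: 32.88
tool_pos: [0.5178, 0.1031, 0.0662]
tool_rot: [0.001, 0.82, 0.573, 0.001]
contact_force: [0.1, -0.6, 5.5]
gripper_width: 0.579
```

Call:
jog_arm([
  [0,0,0,0],
  [0,0,0,0],
  [0,0,0,0],
  [0,0,0,0],
])

```text
time: 33.22
tool_pos: [0.5178, 0.1031, 0.0662]
tool_rot: [0.001, 0.82, 0.573, 0.001]
contact_force: [-0.8, -0.2, 6.7]
gripper_width: 0.58
```

Call:
jog_arm([
  [0,0,-0.01,0],
  [0,0,-0.03,0],
  [0,0,-0.06,0],
  [0,0,-0.095,0],
  [0,0,-0.13,0],
])

```text
time: 33.63
tool_pos: [0.5152, 0.103, 0.1946]
tool_rot: [-0.001, 0.82, 0.573, -0.002]
contact_force: [2.0, 0.6, -1.8]
gripper_width: 0.579
```

Call:
jog_arm([
  [0,0,0,0],
  [0,0,0,0],
  [0,0,0,0],
])

```text
time: 33.88
tool_pos: [0.5158, 0.103, 0.1936]
tool_rot: [-0.001, 0.82, 0.573, -0.001]
contact_force: [-0.4, -0.3, -2.2]
gripper_width: 0.583
```

Run:
```python
from h import *
go(*slot(.089),.193,RY)
```

```text
t 33.88 pos [0.5158 0.103  0.1936] shift [-0.2064  0.0239  0.0007] turn -36.43 F [-0.4 -0.3 -2.2] g 0.583
```

Call:
jog_arm([
  [-0.015,0.002,0,0],
  [-0.045,0.005,0,0],
  [-0.075,0.0085,0,0],
  [-0.105,0.012,0,0],
  [-0.135,0.0155,0,0],
])

```text
time: 34.3
tool_pos: [0.4826, -0.0297, 0.1915]
tool_rot: [-0.002, 0.82, 0.573, -0.002]
contact_force: [0.7, -1.0, -2.6]
gripper_width: 0.579
```

Call:
jog_arm([
  [-0.03,0.0035,0,0],
  [-0.055,0.0065,0,0],
  [-0.068,0.008,0,0],
  [-0.0714,0.0084,0,0],
  [-0.0714,0.0084,0,0],
])

```text
time: 34.72
tool_pos: [0.4668, -0.0991, 0.1924]
tool_rot: [-0.002, 0.82, 0.572, -0.001]
contact_force: [-1.2, 0.2, -2.4]
gripper_width: 0.584
```

Call:
jog_arm([
  [0,0,0,-6],
  [0,0,0,-12],
  [0,0,0,-18],
  [0,0,0,-24],
  [0,0,0,-30],
])

```text
time: 35.13
tool_pos: [0.4678, -0.0974, 0.1934]
tool_rot: [-0.001, 0.641, 0.768, -0.0]
contact_force: [0.4, 0.7, -2.8]
gripper_width: 0.579
```

Call:
jog_arm([
  [0,0,0,-4],
  [0,0,0,-6.4],
  [0,0,0,-6.4],
  [0,0,0,-6.4],
])

```text
time: 35.47
tool_pos: [0.4679, -0.0978, 0.1938]
tool_rot: [-0.001, 0.6, 0.8, -0.0]
contact_force: [0.6, -0.3, -2.7]
gripper_width: 0.582
```

Run:
```python
from h import *
f=cams.grab_frame('wrist'); cv2.imwrite("pics/w6.png",f[:,:,::-1])
go(*slot(.089),.0562,RY)
hsv=cv2.cvtColor(f,cv2.COLOR_RGB2HSV); m=cv2.inRange(hsv,(0,150,30),(8,255,255))|cv2.inRange(hsv,(174,150,30),(180,255,255)); m[:350]=0
x,y,w,h=cv2.boundingRect(m); print(x,y,w,h)
w=proj("wrist",manip.state()["tool_pos"][2]+.0437,[(x,y),(x+w,y),(x+w,y+h),(x,y+h)]);c=w.mean(0)
print(slot(.087)-c,np.linalg.norm(w[1]-w[0]),np.linalg.norm(w[2]-w[1]))
```

```text
t 35.52 pos [ 0.468 -0.098  0.194] shift [-0.0008 -0.0009  0.1378] turn -0.02 F [ 0.2 -0.9 -2.6] g 0.579
245 367 151 71
[-0.00130656  0.00041943] 0.04199003152643641 0.024829617408513693
```

Same geometry as the blue one, so the same descent.

Call:
jog_arm([
  [0,-0.001,0.03,0],
  [0,-0.001,0.06,0],
  [0,-0.001,0.09,0],
  [0,-0.001,0.11,0],
  [0,-0.001,0.12,0],
])

```text
time: 35.93
tool_pos: [0.4648, -0.098, 0.071]
tool_rot: [-0.003, 0.6, 0.8, -0.001]
contact_force: [0.2, -0.5, -2.3]
gripper_width: 0.582
```

Call:
jog_arm([
  [0,0,0.004,0],
  [0,0,0.007,0],
  [0,0,0.009,0],
  [0,0,0.009,0],
  [0,0,0.009,0],
])

```text
time: 36.35
tool_pos: [0.4683, -0.0996, 0.0672]
tool_rot: [0.001, 0.6, 0.8, 0.0]
contact_force: [-0.4, -0.4, -1.7]
gripper_width: 0.58
```

Call:
jog_arm([
  [0,0,0.001,0],
  [0,0,0.002,0],
  [0,0,0.003,0],
  [0,0,0.003,0],
])

```text
time: 36.68
tool_pos: [0.4671, -0.0992, 0.0627]
tool_rot: [-0.0, 0.6, 0.8, -0.0]
contact_force: [-0.7, 1.4, -3.0]
gripper_width: 0.579
```

Call:
jog_arm([
  [0,0,0.001,0],
  [0,0,0.002,0],
  [0,0,0.003,0],
  [0,0,0.004,0],
  [0,0,0.004,0],
])

```text
time: 37.1
tool_pos: [0.467, -0.0992, 0.0585]
tool_rot: [-0.0, 0.6, 0.8, -0.0]
contact_force: [-1.1, 0.3, -2.1]
gripper_width: 0.581
```

Call:
jog_arm([
  [0,0,0.001,0],
  [0,0,0.0015,0],
  [0,0,0.0015,0],
])

```text
time: 37.35
tool_pos: [0.4671, -0.0992, 0.0571]
tool_rot: [-0.0, 0.6, 0.8, -0.0]
contact_force: [-0.6, -0.1, -1.9]
gripper_width: 0.579
```

Call:
jog_arm([
  [0,0,0.0005,0],
  [0,0,0.001,0],
  [0,0,0.001,0],
])

```text
time: 37.6
tool_pos: [0.4672, -0.0992, 0.0562]
tool_rot: [-0.0, 0.6, 0.8, 0.0]
contact_force: [-0.2, -0.6, -1.9]
gripper_width: 0.571
```

Call:
jog_arm([
  [0,0,0.0005,0],
  [0,0,0.0005,0],
  [0,0,0.0005,0],
])

```text
time: 37.85
tool_pos: [0.4673, -0.0993, 0.0561]
tool_rot: [-0.0, 0.6, 0.8, -0.0]
contact_force: [-1.7, 0.3, 1.3]
gripper_width: 0.58
```

Call:
jog_arm([
  [0,0,0.0005,0],
  [0,0,0.0005,0],
  [0,0,0.0005,0],
])

```text
time: 38.1
tool_pos: [0.4674, -0.0994, 0.0561]
tool_rot: [-0.0, 0.6, 0.8, -0.0]
contact_force: [-3.1, 1.3, 4.6]
gripper_width: 0.583
```

Call:
jog_arm([
  [0,0,0,0],
  [0,0,0,0],
  [0,0,0,0],
  [0,0,0,0],
  [0,0,0,0],
], fingers=1)

```text
time: 38.52
tool_pos: [0.4673, -0.0993, 0.0552]
tool_rot: [0.0, 0.6, 0.8, 0.0]
contact_force: [-0.1, 0.7, 0.4]
gripper_width: 1.001
```

Call:
jog_arm([
  [0,0,-0.015,0],
  [0,0,-0.04,0],
  [0,0,-0.075,0],
  [0,0,-0.11,0],
  [0,0,-0.13,0],
])

```text
time: 38.93
tool_pos: [0.4687, -0.0998, 0.1896]
tool_rot: [0.003, 0.6, 0.8, 0.001]
contact_force: [1.5, 0.6, 0.3]
gripper_width: 0.997
```

Call:
jog_arm([
  [0.03,0,0,0],
  [0.065,0,0,0],
  [0.1,0,0,0],
  [0.135,0,0,0],
  [0.16,0,0,0],
])

```text
time: 39.35
tool_pos: [0.4215, 0.0563, 0.1853]
tool_rot: [-0.0, 0.6, 0.8, 0.0]
contact_force: [-0.2, -0.1, 0.2]
gripper_width: 1.0
```

Call:
jog_arm([
  [0.03,0,0,0],
  [0.06,0,0,0],
  [0.09,0,0,0],
  [0.11,0,0,0],
  [0.11,0,0,0],
])

```text
time: 39.77
tool_pos: [0.3905, 0.1625, 0.1852]
tool_rot: [-0.0, 0.598, 0.801, 0.0]
contact_force: [1.2, 0.3, 0.5]
gripper_width: 0.995
```

Run:
```python
from h import *
f=cams.grab_frame("top")[:,:,::-1]; g=cams.grab_frame("scene")[:,:,::-1]
a=cv2.resize(f[240:360,335:515],(600,400),interpolation=cv2.INTER_CUBIC); b=g[200:400,50:410]
cv2.imwrite("pics/end.png",np.hstack([a,cv2.resize(b[:,60:160],(200,400))])); cv2.imwrite("pics/end2.png",g)
print(manip.state()["time"])
```

```text
39.8667
```

View pics/end.png

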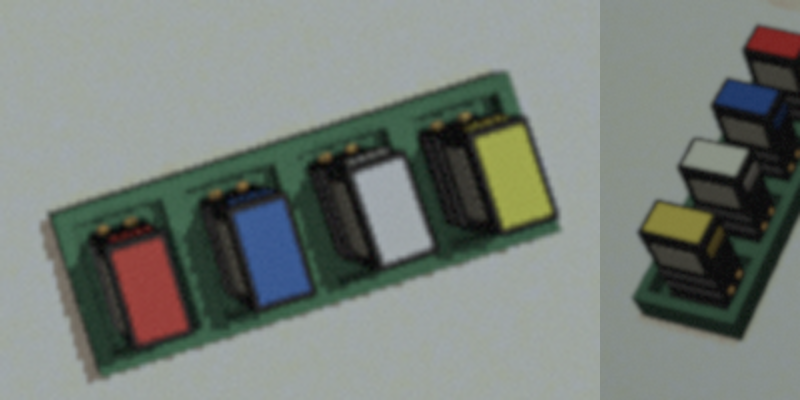

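View pics/end2.png

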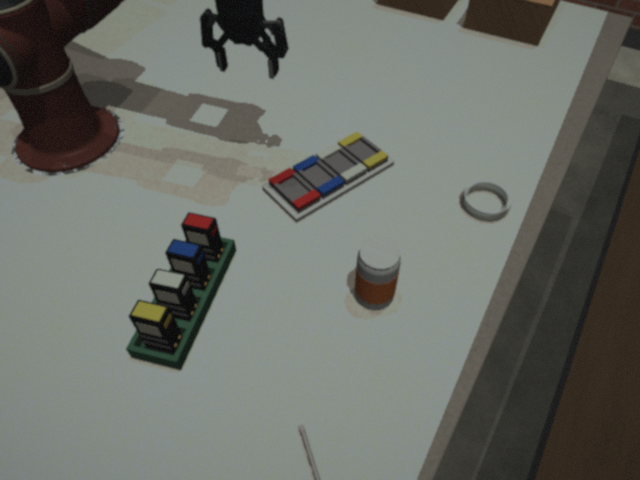

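All four stand upright in the rack, reading red, blue, white, yellow from left to right. The can is unmoved at px (377, 275), the cradles are empty and the gripper is clear.

```bash
python3 -c "
from plant import manip
print(manip.job_done())"
```

```text
the job is handed in; nothing more can be done
None
```

All four gateways are in the green rack in reverse order, and I handed the job in at about 40 s of the 104 s allowed. From left to right the cradles held yellow, white, blue, red. The rack now reads red, blue, white, yellow.

- **Setting down:** each gateway was lowered in small steps until it touched the slot floor, at the height predicted from the grasp. The vertical force at touchdown was 5–9 N, and I only opened the gripper after contact.
- **Final pictures:** the top and scene views show all four standing upright, each in its own slot. The drink can looks unmoved, the cradles are empty, and the gripper is well clear of everything.
- **Disagreements:** after quick moves the measured tool position swung by 4–5 mm before settling. The wrist camera put each of the first two boxes about 3 mm further off-centre in the grip than the top camera did. Both were within the 8 mm of clearance each slot gives.

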